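Lower a ratcheted hold-down arm onto a circuit board

TASK

The blue hold-down arm of the board fixture is held up by its ratchet: with the fingertips press the red thumb pad until the pawl is free of the teeth, keep it pressed and push the arm fully down so that its rubber foot rests on the board. Then let go so that the pawl springs back into the last notch, and move clear. Grip and lift nothing, do not raise the arm to its top stop, and leave the solder spool, flux bottle and mouse where they stand.

Things in the scene. Friction and masses are not known exactly. Their poses are not given: they have to be found in the camera images.
- fixture: Board fixture, fixed to the bench: aluminium plate 300 x 165 x 12 mm with a green circuit-board panel on it and a grey post that carries the toothed wheel, the arm and the pawl. Origin: centre of the plate's underside. Its x axis is level and runs from the hinge end to the board end, the way the arm points; y is parallel to the hinge; z is up.
- hinge_axis (a point): Point on the arm's hinge axis, in the middle of the toothed steel wheel (107 mm over the teeth, 8 mm thick) on the post; 95 mm from the fixture's origin along its -x, 85 mm up. The axis is level, parallel to the fixture's y. Does not move.
- hold_arm (a joint): Angle of the blue arm (bar 17 mm wide, 12 mm thick, end 166 mm from the hinge), rad: 0 = top stop, pointing 0.80 above level; 0.80 = fully down, level, at its stop. Starts at 0.08 to 0.32. Its stiff hinge (0.65 N m of friction) stays where it is left. With the pawl in, it goes down no farther than the next tooth (teeth every 0.17 rad); the last tooth is passed at about 0.70.
- pawl (a joint): Angle of the steel pawl, a rocker on top of the arm, relative to the arm, rad. 0 = sprung in, nose between the wheel's teeth (may start up to about 0.22, nose on a tooth); clear of the teeth above 0.20; 0.30 = fully pressed, at its stop on the arm. Springs back when let go. Takes 1.5 N at first, 4 N at the stop; pressed on, the pad then carries the arm down (about 4 to 12 N at the pad).
- thumb_pad (a point): Middle of the upper face of the red thumb pad, 34 x 34 x 6 mm, at the pawl's free end, nothing above it. Moves and turns with the pawl: z is the face's normal, x along the pawl away from the hinge. With the pawl sprung in it lies 92 mm from the hinge along the arm and 70 mm above the arm's centre line, square to it.
- pawl_pivot (a point): Pivot of the pawl on the arm: 28 mm from the hinge along the arm, 49 mm above its centre line, axis parallel to the hinge. Turns with the arm: x along the arm away from the hinge, z square to it, up when level. The thumb pad's point lies 64 mm farther along the arm and 21 mm above it with the pawl sprung in.
- foot (a point): Middle of the underside of the black rubber foot (18 mm across) on a rod below the arm, 150 mm from the hinge along the arm, 63 mm below its centre line. With the arm fully down it stands on the steel shield can (22 x 22 mm, top 22 mm above the bench) in the middle of the panel.
- spool: Solder spool with blue flanges, 54 mm across, 44 mm high, loose, standing beside the fixture. Origin: centre of its underside. Leave alone.
- flux_bottle: White flux bottle with a green cap, 38 mm across, 75 mm high, loose, beside the fixture. Origin: centre of its underside. Leave alone.
- mouse: Black computer mouse, 100 x 58 x 34 mm, loose, beside the fixture. Origin: centre of its underside. Leave alone.

How it is judged:
On the way, in this order (a step that is already met when the one before it is completed fails the run):
1. the pawl is pressed free of the teeth while the arm is still raised (value of joint pawl above 0.24 rad and value of joint hold_arm below 0.6 rad), for 0.05 s.
2. the arm is pushed fully down (value of joint hold_arm above 0.76 rad), for 0.1 s.
At the end, for the whole second after the job is handed in: The arm is at rest, fully down (within 0.05 rad of its lower stop), the pawl has sprung back into the last notch (joint below 0.08 rad), and the spool, bottle and mouse are upright within 30 mm of where they were (value of joint hold_arm above 0.75 rad and value of joint pawl below 0.08 rad and velocity of joint hold_arm between -0.05 and 0.05 rad/s and distance of each of spool, flux_bottle, mouse from where it was at the start of the episode below 0.03 m and angle between each of spool, flux_bottle, mouse's own z axis and vertical below 0.5 rad); the robot touches nothing.
It fails at once if the arm is raised to its top stop (value of joint hold_arm below 0.03 rad).
It fails at once if the spool is moved, lifted or tipped (distance of spool from where it was at the start of the episode above 0.03 m or angle between spool's own z axis and vertical above 0.5 rad).
It fails at once if the flux bottle is moved, lifted or tipped (distance of flux_bottle from where it was at the start of the episode above 0.03 m or angle between flux_bottle's own z axis and vertical above 0.5 rad).
It fails at once if the mouse is moved, lifted or tipped (distance of mouse from where it was at the start of the episode above 0.03 m or angle between mouse's own z axis and vertical above 0.5 rad).
It also fails if it takes over 35 s, if anything falls off the work surface, if the arm or the gripper's body presses on something with over 40 N, if the wrist force passes 120 N, or if a joint passes its speed limit or range.

ROBOT

A 7-joint arm with a two-finger parallel gripper is mounted at the origin on the work surface. World frame = base frame: x ahead of the robot, y to its left, z up, the work surface at z = 0. Lengths are in m, angles in rad, forces in N, time in s.
With the tool pointing down it reaches from about 0.4 to 0.85 m from the base axis. Payload 10.4 kg.
Tool frame: the origin (TCP) lies midway between the tips of the shut fingers; the grasp point (between the pads) lies 19 mm behind it; z points along the fingers, y is the line along which they close (so a half turn about z gives the same grasp; the last joint's range is limited). The gripper opens to 85 mm and grips with 20 to 120 N. Pads are 22 mm wide; open, the fingers measure 114 mm over their backs; the gripper's body (76 mm by 85 mm) begins 54 mm behind the grasp point. The pads swing forward as they close: fully open they stand 13 mm farther back than shut.
Start: joints at [1.181, 0.332, -0.065, 1.46, 0.022, 1.35, -0.088], TCP at [0.224, -0.583, 0.231] pointing down, gripper open.
Joint ranges: [-2.6, 2.6], [-0.5, 2.12], [-1.47, 1.34], [0.16, 2.42], [-1.27, 4.41], [0.06, 2.06], [-2.6, 2.6]. Speed limits (rad/s): [2.22, 2.22, 2.79, 2.79, 3.14, 3.14, 3.14].

INTERFACE

Orientations are given as a unit quaternion [x, y, z, w].
In Python, from workcell import get_obs, camera, camera_params, hand_in gives the robot as it stands.
- The arm moves only by the tool carry_out, never from a script. Its argument "commands" is a list that holds one entry, the list of rows, each a list of 6 numbers: the shift along the tool's x, y, z in units of 40 mm (1.0 is 40 mm), then the turn, a rotation vector about the tool's x, y, z in units of 6 degrees (1.0 is 6 degrees). In form: [[[x, y, z, ax, ay, az], ...]]. A call has 1 to 20 rows; each row shifts and turns the commanded pose from where the row before left it, along the tool's axes as they then stand; what a row does not reach is not made up. A row lasts 1/12 s, in which the tool goes at most 41.7 mm and 7.16 degrees, less where a joint would pass 70% of its speed; a pose out of reach is approached as far as the arm can. A call is refused whole if a number of a shift passes 1 or a number of a turn 1, either way. A call with a gripper value outside its range is refused whole. "hand" is the closure, from -1 (fully open) to 1 (shut), set as the call begins (left out, the last holds). The fingers move at their own pace and stop on an object; "force" is the grip in N (left out, the last holds). Time passes only in rows, so rows that do not move let the fingers close. It gives the time, the measured TCP pose, the force, the opening and the grip force at its end, in the units of the state.
- get_obs(): the state, without advancing time (a new reading comes with each control period).
- camera(name): name is "scene" or "side" or "wrist"; returns the picture (400x640x3 uint8, red, green, blue); there is no depth.
- camera_params(name): a dict with "mtx" (3x3 intrinsics, pixels), "R" (3x3) and "t" (3): a world point X has camera coordinates R X + t. Camera axes: x right, y down, z forward; pixel columns grow to the right and rows downward; lengths in m; the calibration is good to about 2 mm. A picture is of the moment at which its call begins: read the wrist's pose just before it. camera_params takes no time and is no camera call; for the wrist camera it gives the pose at the moment of the call.
- hand_in(): hands the job in; it is judged then, once.
The state is a dict: "clock": time; "joint_pos": joint angles; "joint_velocities": joint speeds; "tau": joint torques, N m; "position": TCP position; "ee_rot": TCP orientation; "ft_force": force on the tool from outside, world axes, zero at the start; "torque": the same for the moment, N m; "grip_width": opening from 0.0 (shut) to 1.0 (fully open); "grasp_force": force on a finger pad.
Only numpy, scipy, OpenCV 4.12 (cv2) and the standard library are available. Lean on these libraries where they do the work, as an engineer would, in place of code of your own. Each camera call takes 0.05 s, during which the arm holds its last target. There are 200 camera calls.

## Working session

There is one attempt and no reset: what is moved stays moved. The work goes in short steps, Python scripts to look and compute and a tool call to move; the robot and the scene stay as the last step left them, time stands still between calls to the robot, and variables do not carry over. Pictures are saved under pics/ and viewed, at most 10 in all, crops included, and the job is handed in when it is done.

Besides the shell and the picture viewer there is one more tool, called as name([rows], argument=value, ...), one row to a line, values as JSON. carry_out: Moves the arm, as the interface text tells. Its arguments: {"type":"object","properties":{"commands":{"type":"array"},"hand":{"type":"number"},"force":{"type":"number"}},"required":["commands"]}

```bash
mkdir -p pics; python3 - <<'E'
from workcell import *
import cv2,numpy as np
o=get_obs();print({k:np.round(v,3).tolist() for k,v in o.items()})
ims=[]
for n in("scene","side"):
    im=camera(n)[:,:,::-1].copy();cv2.imwrite(f"pics/{n}0.png",im);p=camera_params(n)
    np.savez(f"{n}.npz",**p);print(n,np.round(p['mtx'],1).tolist(),np.round(-p['R'].T@p['t'],3),np.round(p['R'],3).tolist())
    h=cv2.cvtColor(im,cv2.COLOR_BGR2HSV)
    for c,lo,hi in(("red1",(0,130,60),(8,255,255)),("red2",(172,130,60),(180,255,255)),("blue",(100,120,40),(130,255,255)),("green",(40,80,30),(90,255,255))):
        m=cv2.inRange(h,lo,hi);k,l,s,ce=cv2.connectedComponentsWithStats(m)
        for i in range(1,k):
            if s[i,4]>40:print(c,s[i].tolist(),np.round(ce[i],1))
E
```

```text
{'clock': 0.0, 'joint_pos': [1.181, 0.333, -0.065, 1.461, 0.022, 1.35, -0.088], 'joint_velocities': [-0.001, 0.0, -0.001, -0.001, -0.001, 0.001, 0.0], 'tau': [0.0, -62.545, 0.049, -39.161, 0.016, 0.01, 0.0], 'position': [0.224, -0.583, 0.23], 'ee_rot': [0.983, 0.182, -0.0, -0.001], 'ft_force': [-0.911, -0.212, -0.458], 'torque': [-0.002, 0.044, -0.004], 'grasp_force': 0.0, 'grip_width': 0.993}
scene [[445.8, 0.0, 314.2], [0.0, 445.8, 197.7], [0.0, 0.0, 1.0]] [ 1.077 -0.136  0.678] [[0.327, 0.945, 0.004], [0.663, -0.227, -0.713], [-0.673, 0.236, -0.701]]
red1 [290, 184, 23, 24, 401] [300.9 196. ]
blue [0, 0, 127, 80, 8554] [57.5 35.5]
blue [432, 0, 14, 49, 299] [436.6  20.6]
blue [303, 173, 21, 59, 308] [314.  197.7]
blue [220, 214, 29, 21, 464] [234.1 224.1]
blue [223, 234, 27, 15, 90] [235.6 243.8]
green [307, 190, 63, 72, 2398] [336.9 224.9]
green [281, 217, 11, 18, 53] [286.7 226.3]
green [394, 275, 12, 13, 130] [399.3 280.8]
green [611, 352, 15, 11, 140] [618.1 356.9]
side [[408.1, 0.0, 313.4], [0.0, 408.1, 203.3], [0.0, 0.0, 1.0]] [ 0.229 -0.331  0.728] [[0.743, -0.669, 0.015], [-0.505, -0.575, -0.643], [0.439, 0.47, -0.765]]
red1 [331, 171, 15, 20, 184] [337.8 180.8]
blue [177, 0, 463, 281, 63516] [486.1  91.8]
blue [281, 179, 77, 44, 745] [319.  201.9]
blue [309, 285, 31, 38, 767] [323.7 301.6]
green [328, 158, 10, 10, 71] [332.5 162.7]
green [233, 212, 84, 57, 3688] [275.3 240.9]
```

View pics/scene0.png

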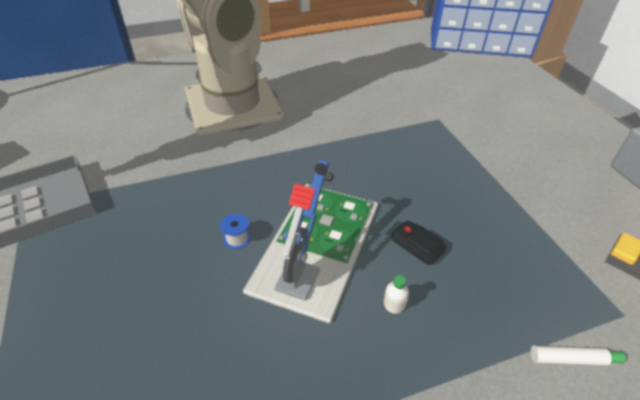

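View pics/side0.png

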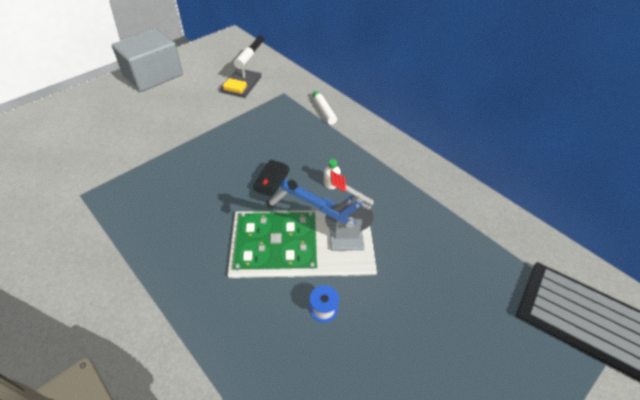

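The pictures show the fixture with the board end towards the robot. In the scene view the red pad is at (301,196), and in the side view at (338,181). The spool is at (235,230) in the scene view, the bottle at (397,295) and the mouse at (418,242). Next I'll measure the plate and the pad.

```bash
cat >h.py <<'E'
import numpy as np,cv2
P={n:np.load(n+".npz") for n in("scene","side")}
def ray(n,uv):
    p=P[n];d=np.c_[np.atleast_2d(uv),np.ones(len(np.atleast_2d(uv)))]@np.linalg.inv(p['mtx']).T@p['R']
    return -p['R'].T@p['t'],d
def plane(n,uv,z):
    c,d=ray(n,uv);return c+d*((z-c[2])/d[:,2])[:,None]
def tri(a,b):
    M=[P[n]['mtx']@np.c_[P[n]['R'],P[n]['t']] for n in("scene","side")]
    X=cv2.triangulatePoints(M[0],M[1],np.float64(a).reshape(2,1),np.float64(b).reshape(2,1))[:,0];X=X[:3]/X[3]
    e=[np.round((m@np.r_[X,1])[:2]/(m@np.r_[X,1])[2]-q,1) for m,q in zip(M,(a,b))];return X,e
def proj(n,X):
    q=(P[n]['R']@np.atleast_2d(X).T).T+P[n]['t'];q=q@P[n]['mtx'].T;return q[:,:2]/q[:,2:]
E
python3 - <<'E'
from h import *
pad=tri((300.9,196.0),(337.8,180.8));print("pad",pad)
for n in("scene","side"):
    im=cv2.imread(f"pics/{n}0.png");h=cv2.cvtColor(im,cv2.COLOR_BGR2HSV)
    g=cv2.inRange(h,(40,80,30),(90,255,255));w=cv2.inRange(h,(0,0,130),(180,70,255))
    for nm,m in(("panel",g),("plate",g|w)):
        m=cv2.morphologyEx(m,cv2.MORPH_CLOSE,np.ones((5,5)))
        k,l,s,ce=cv2.connectedComponentsWithStats(m)
        pt=(337,225) if n=="scene" else (275,252)
        i=l[pt[1],pt[0]]
        if i==0:i=max(range(1,k),key=lambda j:s[j,4] if s[j,0]<=pt[0]<=s[j,0]+s[j,2] and s[j,1]<=pt[1]<=s[j,1]+s[j,3] else 0)
        c=max(cv2.findContours(np.uint8(l==i),0,1)[0],key=cv2.contourArea)[:,0]
        xy=plane(n,c,.013)[:,:2]
        (cx,cy),sz,a=cv2.minAreaRect(np.float32(xy*1000));print(n,nm,s[i].tolist(),round(cx),round(cy),np.round(sz),round(a,1))
    vis=im.copy()
# spool, bottle, mouse
print("spool",plane("scene",(234.1,224.1),.044),plane("side",(323.7,301.6),.044))
print("cap",tri((399.3,280.8),(332.5,162.7)))
for n,q in(("scene",(418,242)),("side",(271,178))):print("mouse",plane(n,q,.025))
b=tri((321,170),(292,185));print("arm tip approx",b)
print("side corners",plane("side",[(233,212),(229,276),(376,273)],.012))
print("scene corners",plane("scene",[(247,290),(330,317),(378,200)],.012))
E
```

```text
pad (array([0.60315496, 0.00729375, 0.19533199]), [array([-0.3,  0.2]), array([-0.3, -0.3])])
scene panel [302, 190, 68, 72, 2571] 516 98 [119. 169.] 49.3
scene plate [242, 189, 136, 135, 8892] 557 49 [167. 307.] 49.8
side panel [233, 212, 84, 57, 3789] 513 89 [145. 169.] 49.6
side plate [227, 210, 151, 75, 8829] 546 40 [187. 304.] 48.7
spool [[ 0.4862095 -0.0913551  0.044    ]] [[ 0.47935252 -0.09696714  0.044     ]]
cap (array([0.72160693, 0.13582535, 0.07022676]), [array([-0.3,  0.3]), array([-0.3, -0.3])])
mouse [[0.62671247 0.23091933 0.025     ]]
mouse [[0.60963607 0.22541949 0.025     ]]
arm tip approx (array([0.54207486, 0.06247905, 0.18293307]), [array([-0.3,  0.2]), array([-0.3, -0.3])])
side corners [[ 0.48757249  0.20903091  0.012     ]
 [ 0.38789472  0.07940417  0.012     ]
 [ 0.61225403 -0.11008878  0.012     ]]
scene corners [[ 0.61766652 -0.0997758   0.012     ]
 [ 0.71503115  0.01964646  0.012     ]
 [ 0.48727991  0.2137881   0.012     ]]
```

carry_out([
  [[0, 0, -0.4, 0, 0, -0.96], [0, 0, -0.4, 0, 0, -0.96], [0, 0, -0.4, 0, 0, -0.96], [0, 0, -0.4, 0, 0, -0.96], [0, 0, -0.4, 0, 0, -0.94], [0, 0, 0, 0, 0, 0]],
], hand=1, force=40)

```text
clock: 0.6
position: [0.2245, -0.5842, 0.3144]
ee_rot: [0.906, 0.423, 0.0, 0.002]
ft_force: [0.4, 0.1, 0.7]
grip_width: 0.144
grasp_force: 0.0
```

carry_out([
  [[0.8, -0.1, 0, 0, 0, 0], [0.8, -0.1, 0, 0, 0, 0], [0.8, -0.1, 0, 0, 0, 0], [0.8, -0.1, 0, 0, 0, 0], [0.8, -0.1, 0, 0, 0, 0], [0.8, -0.1, 0, 0, 0, 0], [0.8, -0.1, 0, 0, 0, 0], [0.8, -0.1, 0, 0, 0, 0], [0.8, -0.1, 0, 0, 0, 0], [0.8, -0.1, 0, 0, 0, 0], [0.8, -0.1, 0, 0, 0, 0], [0.8, -0.1, 0, 0, 0, 0], [0.8, -0.1, 0, 0, 0, 0], [0.8, -0.1, 0, 0, 0, 0], [0.8, -0.1, 0, 0, 0, 0], [0.8, -0.1, 0, 0, 0, 0], [0, 0, 0, 0, 0, 0], [0, 0, 0, 0, 0, 0]],
])

```text
clock: 2.1
position: [0.5069, -0.1497, 0.3104]
ee_rot: [0.907, 0.421, -0.0, -0.001]
ft_force: [0.3, -0.6, 0.4]
grip_width: 0.002
grasp_force: 0.0
```

carry_out([
  [[0.76, 0, 0, 0, 0, 0], [0.76, 0, 0, 0, 0, 0], [0.76, 0, 0, 0, 0, 0], [0.76, 0, 0.3, 0.8, 0, 0], [0.76, 0, 0.3, 0.8, 0, 0], [0.76, 0, 0.3, 0.8, 0, 0], [0, 0, 0, 0.8, 0, 0], [0, 0, 0, 0, 0, 0], [0, 0, 0, 0, 0, 0]],
])

```text
clock: 2.85
position: [0.6225, -0.0126, 0.2734]
ee_rot: [0.895, 0.413, -0.071, -0.151]
ft_force: [-0.1, 0.1, 0.4]
grip_width: -0.002
grasp_force: 0.0
```

```bash
python3 - <<'E'
from workcell import *
from h import *
o=get_obs();print(o['joint_pos'],o['position'])
t=[]
for n in("scene","side"):
    im=camera(n)[:,:,::-1].copy()
    u,v=(int(x) for x in proj(n,np.array(o['position']))[0])
    h=cv2.cvtColor(im,cv2.COLOR_BGR2HSV);m=cv2.inRange(h,(0,130,60),(8,255,255))[100:215,250:400];M=cv2.moments(m,True);print(n,u,v,M['m00'],M['m10']/M['m00']+250,M['m01']/M['m00']+100)
    cr=im[110:260,220:420].copy();cv2.circle(cr,(u-220,v-110),1,(0,255,255),-1);t.append(cv2.resize(cr,None,fx=2,fy=2,interpolation=2))
t.append(cv2.resize(camera("wrist")[:,:,::-1],(400,250)))
cv2.imwrite("pics/a.png",np.vstack([np.hstack(t[:2]),np.hstack([t[2],np.zeros((250,400,3),np.uint8)])]))
E
```

```text
[ 0.41383379  0.59260922 -0.59858796  1.11788139  0.07366071  1.74735574
 -0.8411146 ] [ 0.62246006 -0.01261679  0.27342014]
scene 290 168 405.0 300.79753086419754 195.88888888888889
side 357 148 203.0 329.2512315270936 180.79310344827587
```

View pics/a.png

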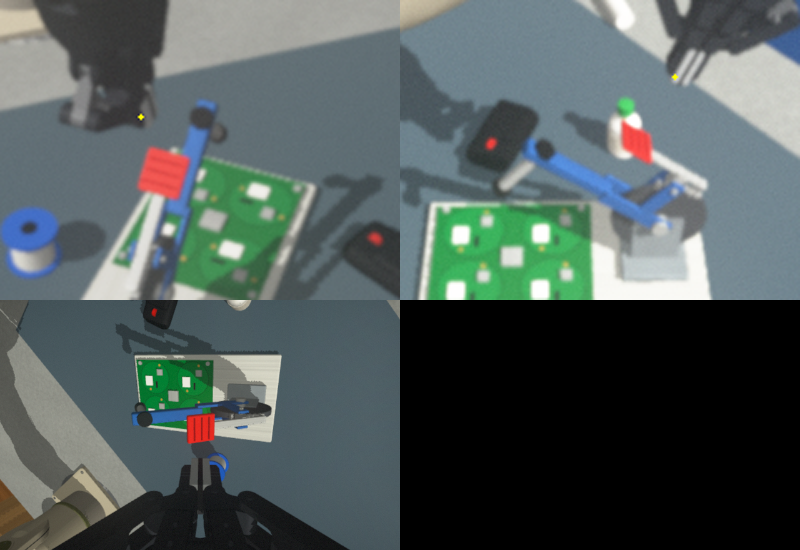

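The scene view (left) and side view (right) show the shut fingertips above the pad, which is at crop position (165,172) and (637,140). The wrist view shows the pad straight ahead of the fingertips, which are near (202,457). I'll check the calibration through the wrist camera and take one closer scene crop.

```bash
python3 - <<'E'
from workcell import *
from h import *
P['wrist']=camera_params('wrist');o=get_obs()
im=camera("wrist")[:,:,::-1].copy();h=cv2.cvtColor(im,cv2.COLOR_BGR2HSV)
k,l,s,ce=cv2.connectedComponentsWithStats(cv2.inRange(h,(0,130,60),(8,255,255)));i=1+np.argmax(s[1:,4]);print(s[i],ce[i])
pad=np.array([.6032,.0073,.1953])
print("pad pred",proj('wrist',pad),"tcp pred",proj('wrist',np.array(o['position'])),"cam",-P['wrist']['R'].T@P['wrist']['t'])
# 3-view least squares of pad
A=[];b=[]
for n,q in(("scene",(300.9,196)),("side",(337.8,180.8)),("wrist",ce[i])):
    c,d=ray(n,[q]);d=d[0]/np.linalg.norm(d);N=np.eye(3)-np.outer(d,d);A.append(N);b.append(N@c)
X=np.linalg.lstsq(np.vstack(A),np.hstack(b),rcond=None)[0];print("pad 3view",X)
sc=camera("scene")[:,:,::-1][60:240,200:420].copy()
q=proj("scene",np.array(o['position']))[0]-[200,60];sc=cv2.resize(sc,None,fx=3,fy=3,interpolation=2);cv2.circle(sc,tuple(int(x*3) for x in q),3,(0,255,255),-1)
cv2.imwrite("pics/b.png",sc)
E
```

```text
[ 300  181   44   49 1899] [321.13270142 204.4776198 ]
pad pred [[322.20578606 207.97310355]] tcp pred [[319.95910892 271.34790467]] cam [0.71181252 0.0234797  0.41097707]
pad 3view [0.6034352  0.00830708 0.19455889]
```

View pics/b.png

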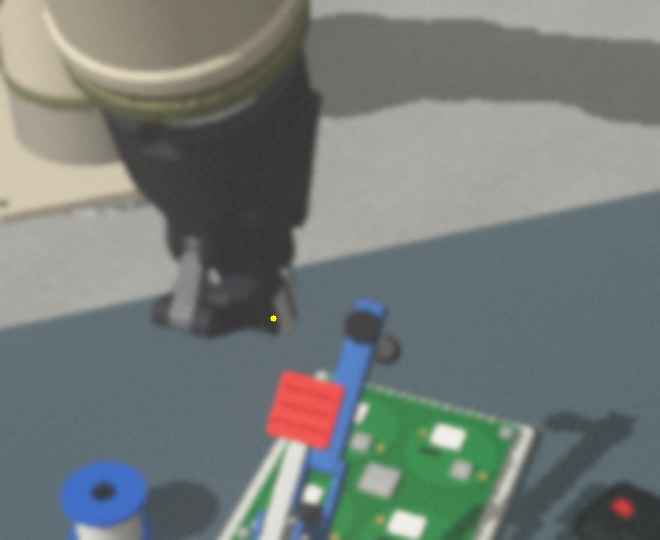

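carry_out([
  [[0.1, 0, 0.4, 0, 0, 0], [0, 0, 0.4, 0, 0, 0], [0, 0, 0.4, 0, 0, 0], [0, 0, 0.4, 0, 0, 0], [0, 0.06, 0.3, 0, 0, 0], [0, 0, 0, 0, 0, 0], [0, 0, 0, 0, 0, 0], [0, 0, 0, 0, 0, 0]],
])

```text
clock: 3.77
position: [0.608, 0.0069, 0.2042]
ee_rot: [0.895, 0.414, -0.069, -0.151]
ft_force: [0.7, 0.4, 0.2]
grip_width: -0.001
grasp_force: 0.0
```

carry_out([
  [[0, -0.05, 0.1, 0, 0, 0], [0, -0.05, 0.1, 0, 0, 0], [0, -0.05, 0.1, 0, 0, 0], [0, 0, 0, 0, 0, 0], [0, 0, 0, 0, 0, 0]],
])

```text
clock: 4.18
position: [0.6001, 0.0138, 0.1939]
ee_rot: [0.895, 0.415, -0.07, -0.151]
ft_force: [-0.6, 0.8, 3.9]
grip_width: 0.002
grasp_force: 1.3
```

carry_out([
  [[0, -0.04, 0.08, 0, 0, 0], [0, -0.04, 0.08, 0, 0, 0], [0, -0.04, 0.08, 0, 0, 0], [0, 0, 0, 0, 0, 0], [0, 0, 0, 0, 0, 0]],
])

```text
clock: 4.6
position: [0.5944, 0.0185, 0.186]
ee_rot: [0.895, 0.414, -0.07, -0.151]
ft_force: [3.2, 0.7, 2.5]
grip_width: 0.0
grasp_force: 1.3
```

```bash
python3 - <<'E'
from workcell import *
from h import *
o=get_obs();print(o['position'],o['ft_force'])
t=[cv2.resize(camera(n)[:,:,::-1][130:250,240:380],None,fx=2.8,fy=2.8,interpolation=2) for n in("scene","side")]
cv2.imwrite("pics/c.png",np.hstack(t))
E
```

```text
[0.59435106 0.01846574 0.18598086] [3.22098541 0.68064312 2.51720158]
```

View pics/c.png

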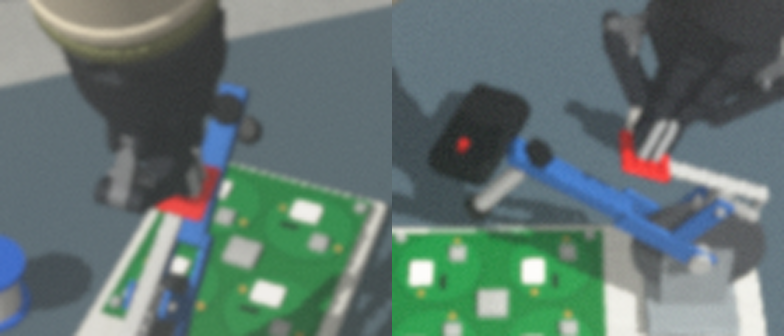

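The fingertips sit on the middle of the pad, at (180,205) on the left and (648,160) on the right, and the pawl is nearly fully pressed. Next I'll follow the arc down.

carry_out([
  [[0, -0.04, 0.1, 0, 0, 0], [0, -0.14, 0.13, -0.37, 0, 0], [0, -0.13, 0.13, -0.37, 0, 0], [0, -0.13, 0.14, -0.37, 0, 0], [0, -0.12, 0.14, -0.37, 0, 0], [0, 0, 0, 0, 0, 0], [0, 0, 0, 0, 0, 0]],
])

```text
clock: 5.28
position: [0.5718, 0.0378, 0.1683]
ee_rot: [0.903, 0.419, -0.038, -0.082]
ft_force: [-0.9, 2.1, 5.0]
grip_width: -0.002
grasp_force: 2.2
```

carry_out([
  [[0, -0.1, 0.15, -0.37, 0, 0], [0, -0.1, 0.14, -0.37, 0, 0], [0, -0.1, 0.15, -0.37, 0, 0], [0, -0.1, 0.15, -0.37, 0, 0], [0, -0.09, 0.15, -0.37, 0, 0], [0, 0, 0, 0, 0, 0], [0, 0, 0, 0, 0, 0]],
])

```text
clock: 5.87
position: [0.5547, 0.052, 0.1403]
ee_rot: [0.907, 0.421, 0.002, 0.005]
ft_force: [-4.2, 2.6, 2.9]
grip_width: 0.002
grasp_force: 2.3
```

carry_out([
  [[0, -0.05, 0.09, 0, 0, 0], [0, -0.04, 0.09, 0, 0, 0], [0, 0, 0, 0, 0, 0], [0, 0, 0, 0, 0, 0]],
])

```text
clock: 6.2
position: [0.5539, 0.0532, 0.1354]
ee_rot: [0.908, 0.419, 0.003, 0.006]
ft_force: [-9.0, 1.0, 22.8]
grip_width: -0.002
grasp_force: 11.9
```

carry_out([
  [[0, 0, 0.02, 0, 0, 0], [0, 0, 0, 0, 0, 0], [0, 0, 0, 0, 0, 0], [0, 0, -0.1, 0, 0, 0], [0, 0, -0.2, 0, 0, 0], [0, 0, -0.3, 0, 0, 0], [0, 0, -0.6, 0, 0, 0], [0, 0, -0.8, 0, 0, 0], [0, 0, -0.8, 0, 0, 0], [0, 0, -0.8, 0, 0, 0], [-0.7, 0, 0, 0, 0, 0], [-0.7, 0, 0, 0, 0, 0], [-0.7, 0, 0, 0, 0, 0], [-0.7, 0, 0, 0, 0, 0], [-0.7, 0, 0, 0, 0, 0], [0, 0, 0, 0, 0, 0], [0, 0, 0, 0, 0, 0]],
])

```text
clock: 7.62
position: [0.4601, -0.0535, 0.2771]
ee_rot: [0.908, 0.419, 0.003, 0.006]
ft_force: [0.2, -0.1, -0.2]
grip_width: -0.0
grasp_force: 0.0
```

```bash
python3 - <<'E'
from workcell import *
from h import *
t=[];c=[]
for n in("scene","side"):
    im=camera(n)[:,:,::-1].copy();h=cv2.cvtColor(im,cv2.COLOR_BGR2HSV)
    k,l,s,ce=cv2.connectedComponentsWithStats(cv2.inRange(h,(0,130,60),(8,255,255)));i=1+np.argmax(s[1:,4]);c.append(ce[i]);print(n,s[i],ce[i])
    t.append(cv2.resize(im[130:310,200:420],None,fx=1.8,fy=1.8,interpolation=2))
X,e=tri(*c);d=X-[.6255,-.0085,.085];print(X,e,"s,z",d[:2]@[-.763,.647],d[2],get_obs()['ft_force'])
cv2.imwrite("pics/d.png",np.hstack(t))
E
```

```text
scene [305 182  23  17 265] [316.15849057 190.4       ]
side [308 198   4   6  23] [309.56521739 200.60869565]
[0.5599372  0.04239992 0.15190786] [array([-3.3,  2.7]), array([-3.1, -3.3])] s,z 0.08295666655489206 0.06690786423440968 [ 0.54703173 -0.3217405   0.06593923]
```

View pics/d.png

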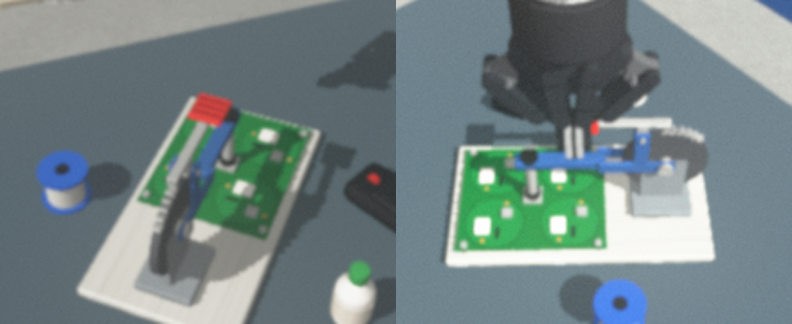

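The arm is level, with the foot on the can at (225,160). The gripper hides the pad in the side view, so I'll back off and measure the pad.

carry_out([
  [[-0.8, 0, -0.5, 0, 0, 0], [-0.8, 0, -0.5, 0, 0, 0], [-0.8, 0, 0, 0, 0, 0], [-0.8, 0, 0, 0, 0, 0], [-0.8, 0, 0, 0, 0, 0], [-0.8, 0, 0, 0, 0, 0], [0, 0, 0, 0, 0, 0], [0, 0, 0, 0, 0, 0], [0, 0, 0, 0, 0, 0]],
])

```text
clock: 8.47
position: [0.3369, -0.1969, 0.3165]
ee_rot: [0.907, 0.421, 0.003, 0.006]
ft_force: [0.5, -0.4, -0.0]
grip_width: -0.001
grasp_force: 0.0
```

```bash
python3 - <<'E'
from workcell import *
from h import *
c=[]
for n in("scene","side"):
    im=camera(n)[:,:,::-1].copy();h=cv2.cvtColor(im,cv2.COLOR_BGR2HSV)
    k,l,s,ce=cv2.connectedComponentsWithStats(cv2.inRange(h,(0,130,60),(8,255,255)));i=1+np.argmax(s[1:,4]);c.append(ce[i]);print(n,s[i],ce[i])
X,e=tri(*c);d=X-[.6255,-.0085,.085];print(X,e,"s,z",d[:2]@[-.763,.647],d[2],get_obs()['joint_velocities'].round(3))
E
```

```text
scene [305 182  23  17 270] [316.25185185 190.38518519]Traceback (most recent call last):
  File "<stdin>", line 6, in <module>
    return _wrapfunc(a, 'argmax', axis=axis, out=out, **kwds)
    return bound(*args, **kwds)
ValueError: attempt to get argmax of an empty sequence
```

```bash
python3 - <<'E'
from h import *
c,d=ray("scene",[(316.25,190.4)]);d=d[0];uy=np.array([-.647,-.763,0]);p0=np.array([.6034,.0083,.1946])
X=c+d*((p0-c)@uy)/(d@uy);r=X-[.6255,-.0085,.085];print(X,"s,z",r[:2]@[-.763,.647],r[2])
for e in(0,.1):
  for w in(0,.08,.2,.3):
    a=np.array([[np.cos(e),-np.sin(e)],[np.sin(e),np.cos(e)]]);b=np.array([[np.cos(w),np.sin(w)],[-np.sin(w),np.cos(w)]])
    s,z=a@([.028,.049]+b@[.064,.021]);q=p0+[0,0,0];L=p0@uy
    ux=np.array([-.763,.647,0]);H=np.array([.6255,-.0085,0]);Y=ux*(H@ux+s)+uy*L+[0,0,.085+z]
    print(e,w,proj("scene",Y).round(1))
E
```

```text
[0.55332526 0.0507618  0.14961742] s,z 0.09341171272613379 0.06461741825887375
0 0 [[316.1 188.8]]
0 0.08 [[316.4 190.5]]
0 0.2 [[316.6 193.2]]
0 0.3 [[316.7 195.9]]
0.1 0 [[314.5 187.8]]
0.1 0.08 [[314.9 189.2]]
0.1 0.2 [[315.4 191.7]]
0.1 0.3 [[315.6 194.1]]
```

The pad reads at its sprung-in position: 1.6 px low in the image, which the visible 6 mm side face accounts for. The arm is level, so I'm handing in.

```bash
python3 -c "
from workcell import *
print(hand_in())"
```

```text
the job is handed in; nothing more can be done
None
```

I pressed the pawl free, pushed the arm down until it met its lower stop (about 23 N at the fingertips), let go and moved clear, then handed the job in; the camera reading fits the pawl sprung back into the last notch, but the hand-in gave no verdict.

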